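# Roll a turned blank into the V-block and set it against the stop

## Task

Roll the round wooden blank along the bench with your fingertips or the outside of your fingers, up the V-block's ramp and down into its groove, then push it along the groove until its end is against the steel stop. Never lift or carry the blank, and leave everything else where it is. Leave the blank lying still in the groove.

Things in the scene. Friction and masses are not known exactly. Their poses are not given: they have to be found in the camera images.
- blank: the round wooden blank: a plain cylinder 50 mm in diameter, 150 mm long, about 0.2 kg, lying on its side on the bench; the only round bar. Origin at its centre (on the axis, mid-length; 25 mm above the bench at the start); its x axis runs along the cylinder, y and z turn with it as it rolls. It rolls freely, and back down the ramp if left there
- vblock: wooden V-block fixed to the bench, in another place and yaw each time, reaching along its x from -135 to +112 mm. Origin at bench level under the bottom line of the groove; x runs along the groove towards the stop, y points from the groove over the ramp to where the blank starts (so the blank is rolled in the block's -y direction), z up
- groove (a point): bottom line of the groove, 3 mm above the bench, at block x = y = 0; axes as the V-block's. The 100 degree groove has flanks at 40 degrees: near flank up to the flat top (z 17 mm) at y = 17 mm, far flank up to z 45 mm at y = -50 mm (flat back to y = -75). The -x end is open. The blank seated has its axis at block y = 0, z = 36 mm
- ramp_foot (a point): foot of the ramp, at bench level, block x = 0, y = 140 mm; axes as the V-block's. The ramp is as long as the block and rises evenly from here to the flat top, 17 mm high, at y = 30 mm; the flat top runs from y = 30 mm to the groove's edge at y = 17 mm. A bar squeezed hard between a finger and the ramp can bind, so push low and level and follow the slope
- stop_face (a point): steel stop: a plate across the groove at the block's +x end, block y -43 to +19 mm, 52 mm tall, 12 mm thick. This point lies on its face, block x = 100 mm, y = 0, z = 36 mm; axes as the V-block's. The blank resting against it has its centre at block x = 25 mm. The blank starts 30 mm or more to the -x side of that, so it rolls in clear of the stop
- square_blank: bystander: square wooden blank 150 x 40 x 40 mm lying near the round one; origin at the centre of its underside
- figure: bystander: grey clay figure 106 mm tall, 72 mm across, standing; origin under its centre
- mallet: bystander: hammer lying flat, handle to its -x; origin at the underside near its middle
- screwdriver: bystander: screwdriver lying flat; origin at the underside near its middle
- jar: bystander: closed jar 60 mm across, 50 mm tall; origin under its centre
- offcut: bystander: upright wooden disc 60 mm across, 35 mm tall; origin under its centre
Not all that is in view belongs to the job. Leave any turquoise or yellow look-alike of the blank alone.

How it is judged:
On the way, in this order (a step that is already met when the one before it is completed fails the run):
1. the blank has rolled at least a fifth of a turn about its own axis while still on the bench in front of the ramp or on the ramp (angle between blank's own z axis and vertical above 1.25 rad and y of blank in the frame of vblock above 0.03 m).
2. the blank has dropped into the groove (y of blank in the frame of vblock between -0.006 and 0.006 m and z of blank in the frame of vblock between 0.03 and 0.04 m and angle between the x axis of blank and the x axis of vblock, either way round below 0.06 rad), for 0.1 s.
At the end, for the whole second after the job is handed in: the blank lies still in the groove (axis within 6 mm of the groove's middle plane and at its seated height, parallel to the groove within 0.06 rad) with its end within 4 mm of the stop (all of step 2 and x of blank in the frame of vblock between 0.021 and 0.028 m and linear speed of blank below 0.01 m/s and angular speed of blank below 0.2 rad/s); the robot touches nothing.
It fails at once if the blank is lifted off the open bench (its centre more than 11 mm above its lying height before the ramp) (y of blank in the frame of vblock above 0.145 m and height (world z) of blank above 0.036 m).
It fails at once if the blank is lifted or carried over the V-block (its centre more than 62 mm above the bench) (height (world z) of blank above 0.062 m).
It fails at once if one of the bystanders is moved by more than 15 mm (distance of any of square_blank, figure, mallet, screwdriver, jar, offcut from where it was at the start of the episode above 0.015 m).
It also fails if it takes over 58 s, if anything falls off the work surface, if the arm or the gripper's body presses on something with over 40 N, if the wrist force passes 120 N, or if a joint passes its speed limit or range.

## Robot

A 6-joint arm with a two-finger parallel gripper is mounted at the origin on the work surface. World frame = base frame: x ahead of the robot, y to its left, z up, the work surface at z = 0. Lengths are in m, angles in rad, forces in N, time in s.
With the tool pointing down it reaches from about 0.2 to 0.875 m from the base axis. Payload 3.4 kg.
Tool frame: the origin (TCP) lies at the very end of the fingers, on their centre line; the grasp point (between the pads) lies 19 mm behind it; z points along the fingers, y is the line along which they close (so a half turn about z gives the same grasp; the last joint's range is limited). The gripper opens to 94 mm and grips with 3 to 60 N. Pads are 16 mm wide; open, the fingers measure 119 mm over their backs; the gripper's body (75 mm by 177 mm) begins 78 mm behind the grasp point.
Start: joints at [-1.425, 0.276, 1.505, -0, 1.361, -0.121], TCP at [0.152, -0.555, 0.205] pointing down, gripper open.
Joint ranges: [-2.89, 2.89], [-0.75, 2.08], [0.22, 2.7], [-1.18, 4.32], [0.11, 2.71], [-2.7, 2.7]. Speed limits (rad/s): [2.57, 2.57, 3.14, 3.14, 3.14, 3.14].

## Interface

Orientations are given as a unit quaternion [x, y, z, w].
In Python, from station import sense, eyes, manip gives the robot as it stands.
- The arm moves only by the shell command python3 -m inch 'ROWS' [OPENING] [FORCE]. ROWS is JSON, a list that holds one entry, the list of rows, each a list of 4 numbers: the shift along the world's x, y, z in mm, then the turn about the world's z in degrees. In form: [[[dx, dy, dz, yaw], ...]]. A call has 1 to 10 rows; each row is the pose to reach, as a shift and turn from the pose commanded when the call began; what a row does not reach only later rows make up. A row lasts 1/8 s, in which the tool goes at most 62.5 mm and 10.7 degrees, less where a joint would pass 70% of its speed; a pose out of reach is approached as far as the arm can. A call with a gripper value outside its range is refused whole. OPENING is the opening, from 0 (shut) to 1 (fully open), set as the call begins (- or left out, the last holds). The fingers move at their own pace and stop on an object; FORCE is the grip in N (left out, the last holds). Time passes only in rows, so rows that repeat a pose let the fingers close. It gives the time, the measured TCP pose, the force, the opening and the grip force at its end, in the units of the state.
- sense(): the state, without advancing time (a new reading comes with each control period).
- eyes.get_image(name): name is "scene" or "top"; returns the picture (384x512x3 uint8, red, green, blue); there is no depth.
- eyes.get_calibration(name): a dict with "K" (3x3 intrinsics, pixels), "rvec" (rotation vector, rad) and "tvec" (3), from world to camera coordinates, as OpenCV has them. Camera axes: x right, y down, z forward; pixel columns grow to the right and rows downward; lengths in m; the calibration is good to about 2 mm. A picture is of the moment at which its call begins. get_calibration takes no time and is no camera call.
- manip.sign_off(): hands the job in; it is judged then, once.
The state is a dict: "time_s": time; "q": joint angles; "joint_vel": joint speeds; "effort": joint torques, N m; "ee_pos": TCP position; "tcp_rot": TCP orientation; "contact_force": force on the tool from outside, world axes, zero at the start; "moment": the same for the moment, N m; "opening": finger opening in m; "gripper_force": force on a finger pad.
Only numpy, scipy, OpenCV 4.12 (cv2) and the standard library are available. Lean on these libraries where they do the work, as an engineer would, in place of code of your own. Each camera call takes 0.05 s, during which the arm holds its last target. There are 200 camera calls.

## Working session

There is one attempt and no reset: what is moved stays moved. The work goes in short steps, Python scripts to look and compute and a shell command to move; the robot and the scene stay as the last step left them, time stands still between calls to the robot, and variables do not carry over. Pictures are saved under pics/ and viewed, at most 10 in all, crops included, and the job is handed in when it is done.

```bash
mkdir -p pics; cat > h.py <<'E'
import numpy as np, cv2
from station import sense, eyes, manip
def snap(n,f):
    im=eyes.get_image(n); cv2.imwrite('pics/'+f,im[:,:,::-1]); return im
def cal(n):
    c=eyes.get_calibration(n); R=cv2.Rodrigues(np.array(c['rvec'],float))[0]
    return np.array(c['K'],float),R,np.array(c['tvec'],float).ravel()
def ray(n,uv,z):
    K,R,t=cal(n); d=R.T@np.linalg.inv(K)@np.array([uv[0],uv[1],1.]); o=-R.T@t
    return o+d*(z-o[2])/d[2]
def proj(n,P):
    c=eyes.get_calibration(n)
    return cv2.projectPoints(np.array(P,float).reshape(-1,3),np.array(c['rvec'],float),np.array(c['tvec'],float),np.array(c['K'],float),None)[0].reshape(-1,2)
E
python3 - <<'E'
from h import *
for n in('top','scene'):
    snap(n,n+'0.png'); K,R,t=cal(n); print(n,(-R.T@t).round(3),R.round(2).tolist(),K[0,0])
E
```

```text
top [0.408 0.004 1.136] [[0.01, -1.0, -0.0], [-0.99, -0.01, -0.14], [0.14, 0.01, -0.99]] 355.8544995485424
scene [1.168 0.093 0.885] [[-0.19, 0.98, 0.01], [0.79, 0.16, -0.59], [-0.58, -0.1, -0.81]] 399.858603306226
```

View pics/top0.png

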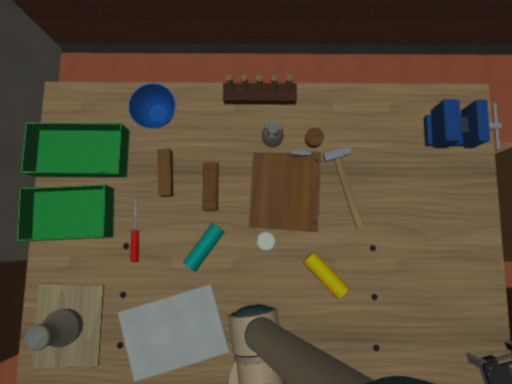

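View pics/scene0.png

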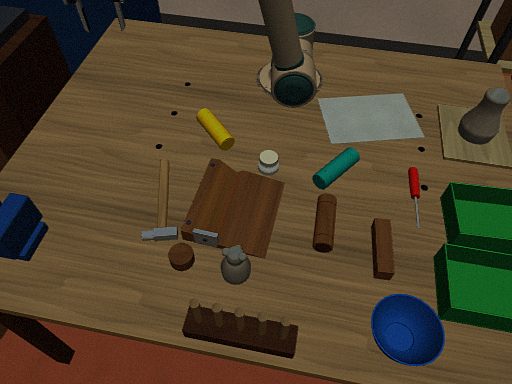

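The top view shows the V-block around (285,190) with the stop at (301,154). The round blank is at (210,186) and the square blank at (165,173). I'll zoom in next.

```bash
python3 - <<'E'
import cv2,numpy as np
a=cv2.imread('pics/top0.png')[125:245,150:350]; b=cv2.imread('pics/scene0.png')[145:285,175:405]
cv2.imwrite('pics/tc.png',np.clip(cv2.resize(a,None,fx=4,fy=4,interpolation=3)*1.8,0,255).astype('uint8'))
cv2.imwrite('pics/sc.png',np.clip(cv2.resize(b,None,fx=3.4,fy=3.4,interpolation=3)*1.8,0,255).astype('uint8'))
E
```

```text
(no output)
```

View pics/tc.png

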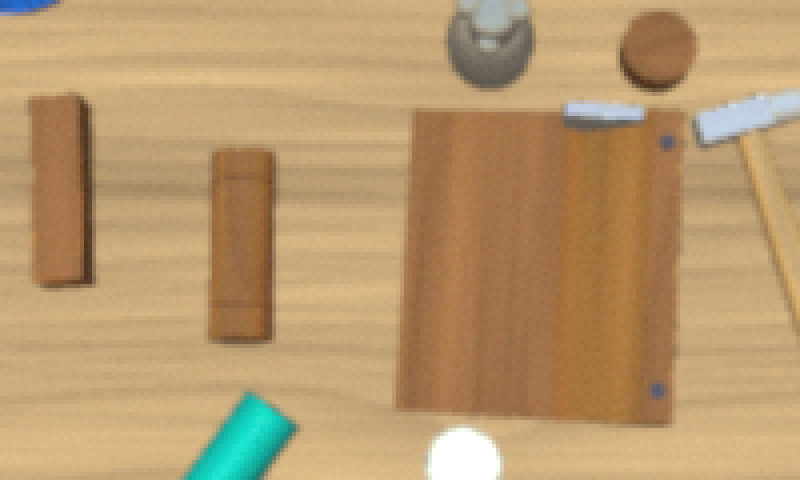

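View pics/sc.png

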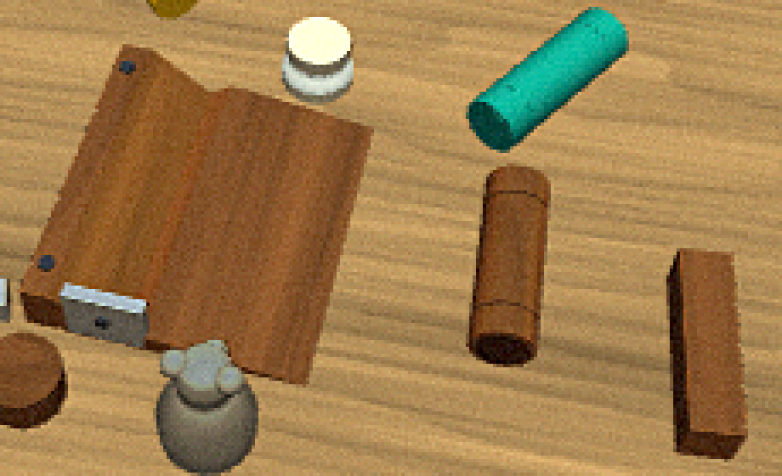

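The crops give clear corners. Top crop: ramp foot at (413,110) and (397,410), block back at (684,110) and (672,424), blank spanning (208–275, 148–343). I'll fit the poses from both views.

```bash
cat > fit.py <<'E'
from h import *
from scipy.optimize import least_squares
T=lambda p:((np.array(p,float)+.5)/4-.5+[150,125])
S=lambda p:((np.array(p,float)+.5)/3.4-.5+[175,145])
def W(p,P):
    c,s=np.cos(p[2]),np.sin(p[2]); P=np.array(P,float)
    return np.c_[p[0]+c*P[:,0]-s*P[:,1],p[1]+s*P[:,0]+c*P[:,1],P[:,2]]
def hullres(n,P,pts):
    h=cv2.convexHull(proj(n,P).astype(np.float32)); return [cv2.pointPolygonTest(h,tuple(map(float,q)),True) for q in pts]
def cyl(p,z=.025):
    a=np.linspace(0,2*np.pi,60)
    return W(p,[[s*.075,.025*np.cos(t),z+.025*np.sin(t)] for s in(-1,1) for t in a])
E
cat > fit0.py <<'E'
from fit import *
mt=[[.112,.14,0],[-.135,.14,0],[.112,-.075,.045],[-.135,-.075,.045]]
pt=[T(q) for q in[(413,110),(397,410),(684,110),(672,424)]]
ms=mt; ps=[S(q) for q in[(305,384),(372,128),(22,292),(125,45)]]
f=lambda p:np.r_[(proj('top',W(p,mt))-pt).ravel(),(proj('scene',W(p,ms))-ps).ravel()]
r=least_squares(f,[.5,-.1,0]); print('block',r.x.round(4).tolist(),r.fun.round(1).tolist())
B=r.x
bt=[T(q) for q in[(213,160),(211,240),(208,335),(275,160),(273,240),(271,335),(244,148),(240,343)]]
bs=[S(q) for q in[(486,190),(478,260),(470,330),(550,190),(544,260),(537,340),(520,166),(502,366)]]
g=lambda p:np.r_[hullres('top',cyl(p),bt),hullres('scene',cyl(p),bs)]
r=least_squares(g,[.5,.13,0],diff_step=1e-3); p=r.x; print('blank',p.round(4).tolist(),r.fun.round(1).tolist())
c,s=np.cos(B[2]),np.sin(B[2]); d=p[:2]-B[:2]
print('blank in block',c*d[0]+s*d[1],-s*d[0]+c*d[1],p[2]-B[2])
for q in[(30,95),(80,95),(34,283),(84,285)]: print('sq',ray('top',T(q),.04).round(3))
print('jar',ray('top',T((464,462)),.05),'fig',ray('top',T((490,20)),.1),'fig widest',ray('top',T((490,60)),.03),'teal',ray('top',T((250,395)),.025))
s=sense(); print(s['ee_pos'],s['tcp_rot'],s['opening'],s['contact_force'])
E
python3 fit0.py
```

```text
block [0.5872, -0.0937, -0.049] [-0.6, -0.2, -1.3, 0.3, -0.6, -0.1, -0.3, 0.1, 0.3, 0.4, 0.1, -0.3, -1.4, -0.4, -1.3, -0.7]
blank [0.5876, 0.1739, 0.003] [0.8, 0.8, 0.7, -0.4, -0.4, -0.4, 0.5, 0.1, 0.6, 0.7, 0.8, -0.2, -0.2, -0.1, 0.5, 0.1]
blank in block -0.01272132901366028 0.2673062652913813 0.051990415625939465
sq [0.705 0.341 0.04 ]
sq [0.705 0.302 0.04 ]
sq [0.555 0.331 0.04 ]
sq [0.553 0.292 0.04 ]
jar [ 0.41897195 -0.00444535  0.05      ] fig [ 0.74916279 -0.02167393  0.1       ] fig widest [ 0.73901197 -0.02355     0.03      ] teal [0.46981051 0.16259119 0.025     ]
[ 0.1515252  -0.55416055  0.20472674] [ 9.91114984e-01  1.33005436e-01 -6.90229742e-06 -8.02128212e-04] 0.09386566139803634 [-0.47773278 -0.67285816  0.14420742]
```

```bash
python3 -m inch '[[[60,80,0,10],[110,160,0,20],[150,240,0,30],[190,320,0,40],[235,400,0,50],[280,480,0,60],[320,560,0,72],[350,610,0,72],[380,660,0,72],[380,660,0,72]]]' 1
```

```text
time_s: 1.35
ee_pos: [0.4651, -0.0125, 0.2054]
tcp_rot: [0.724, 0.69, -0.0, 0.0]
contact_force: [-0.2, -0.6, 0.1]
opening: 0.0942
gripper_force: 0.0
```

```bash
python3 -m inch '[[[26,51,0,0],[51,102,0,0],[76,153,0,0],[101,204,0,0],[126,255,0,0],[126,255,-50,0],[126,255,-100,0],[126,255,-140,0],[126,255,-170,0],[126,255,-180,0]]]' && python3 -c "
from h import *
im=snap('top','t1.png');s=snap('scene','s1.png')
a=np.clip(np.hstack([cv2.resize(im[110:260,140:340],None,fx=2,fy=2),cv2.resize(s[140:290,175:375],None,fx=2,fy=2)])*1.8,0,255).astype('uint8')
cv2.imwrite('pics/c1.png',a[:,:,::-1])"
```

```text
time_s: 2.6
ee_pos: [0.5887, 0.24, 0.023]
tcp_rot: [0.724, 0.69, -0.002, -0.001]
contact_force: [0.0, 0.3, -0.5]
opening: 0.094
gripper_force: 0.0
```

View pics/c1.png

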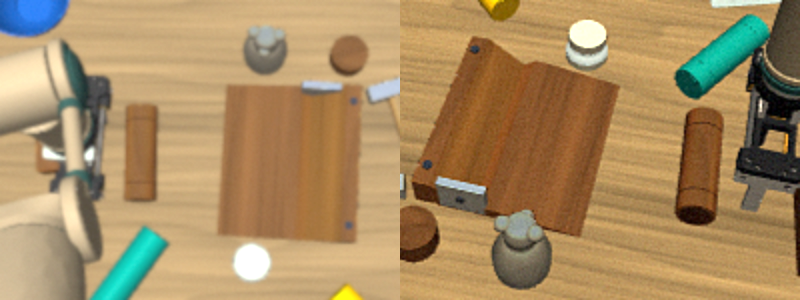

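The fingers are between the two blanks, clear of both. I'll lower them and push.

```bash
python3 -m inch '[[[0,0,-10,0],[0,-8,-11,0],[-1,-16,-11,0],[-1,-23,-11,0],[-2,-31,-11,0],[-2,-39,-11,0],[-2,-47,-11,0],[-3,-55,-11,0],[-3,-63,-11,0],[-3,-71,-11,0]]]'; python3 -m inch '[[[0,-8,0,0],[-1,-16,0,0],[-1,-24,0,0],[-2,-32,0,0],[-2,-40,0,0],[-2,-48,0,0],[-3,-56,0,0],[-3,-64,0,0],[-4,-70,0,0],[-4,-70,0,0]]]'; python3 -c "
from h import *
im=snap('top','t2.png');s=snap('scene','s2.png')
a=np.clip(np.hstack([cv2.resize(im[110:260,140:340],None,fx=2,fy=2),cv2.resize(s[140:290,175:375],None,fx=2,fy=2)])*1.8,0,255).astype('uint8')
cv2.imwrite('pics/c2.png',a[:,:,::-1])"
```

```text
time_s: 3.95
ee_pos: [0.5875, 0.169, 0.0145]
tcp_rot: [0.724, 0.69, -0.0, 0.0]
contact_force: [0.4, -0.4, 0.6]
opening: 0.0941
gripper_force: 0.1
time_s: 5.2
ee_pos: [0.5834, 0.099, 0.0145]
tcp_rot: [0.724, 0.69, -0.0, 0.0]
contact_force: [-0.7, -0.3, -0.6]
opening: 0.0939
gripper_force: 0.0
```

View pics/c2.png

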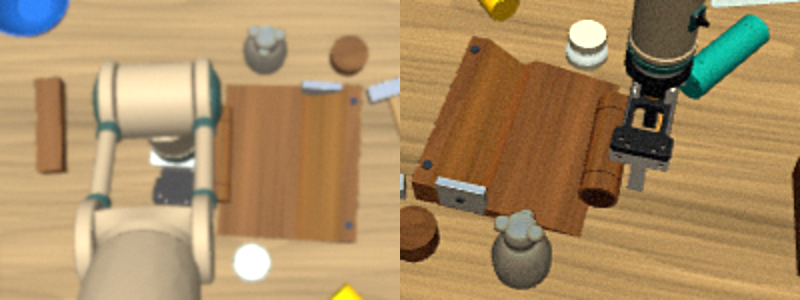

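The blank is at the ramp foot, parallel to the fingers. I'll push it up, following the slope.

```bash
python3 -m inch '[[[0,-8,0,0],[-1,-16,1,0],[-1,-23,1,0],[-1,-30,2,0],[-2,-37,3,0],[-2,-44,4,0],[-2,-51,5,0],[-3,-58,6,0],[-3,-65,7,0],[-4,-72,8,0]]]'; python3 -m inch '[[[0,-7,1,0],[-1,-14,2,0],[-1,-21,3,0],[-1,-28,4,0],[-2,-35,5,0],[-2,-42,6,0],[-2,-48,7,0],[-3,-54,8,0],[-3,-60,9,0],[-3,-66,9,0]]]'; python3 -c "
from h import *
im=snap('top','t3.png');s=snap('scene','s3.png')
a=np.clip(np.hstack([cv2.resize(im[110:260,140:340],None,fx=2,fy=2),cv2.resize(s[140:290,175:375],None,fx=2,fy=2)])*1.8,0,255).astype('uint8')
cv2.imwrite('pics/c3.png',a[:,:,::-1])"
```

```text
time_s: 6.55
ee_pos: [0.5795, 0.0271, 0.0225]
tcp_rot: [0.724, 0.69, 0.0, 0.0]
contact_force: [0.7, 3.0, 2.4]
opening: 0.094
gripper_force: 1.6
time_s: 7.8
ee_pos: [0.5763, -0.0395, 0.0313]
tcp_rot: [0.724, 0.69, -0.0, 0.0]
contact_force: [-0.8, 0.4, 0.0]
opening: 0.0936
gripper_force: 0.1
```

View pics/c3.png

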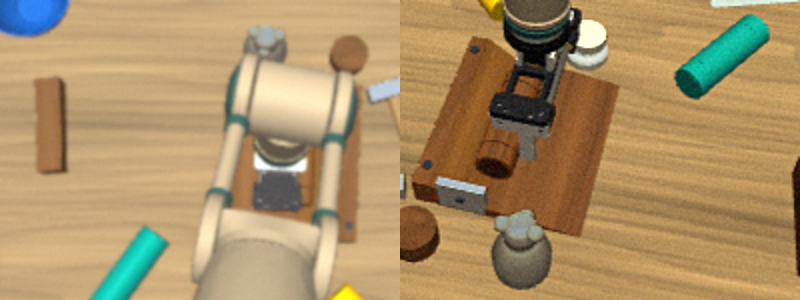

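The force dropped to zero and the scene crop shows the blank in the groove at about (495,150). I'll back off, lift, go to the open end with the fingers shut, then measure the blank.

```bash
python3 -m inch '[[[0,12,0,0],[1,22,0,0],[1,22,40,0],[1,22,90,0],[-40,0,90,0],[-80,-24,90,0],[-119,-48,90,0],[-119,-48,90,0],[-119,-48,90,0],[-119,-48,90,0]]]' 0 10; python3 -c "
from h import *
im=snap('top','t4.png');s=snap('scene','s4.png')
a=np.clip(cv2.resize(s[145:285,175:405],None,fx=3.4,fy=3.4,interpolation=3)*1.8,0,255).astype('uint8')
cv2.imwrite('pics/c4.png',a[:,:,::-1])"
```

```text
time_s: 9.15
ee_pos: [0.4589, -0.0859, 0.1216]
tcp_rot: [0.723, 0.691, 0.0, 0.0]
contact_force: [0.2, 0.2, 0.8]
opening: 0.0007
gripper_force: 0.0
```

View pics/c4.png

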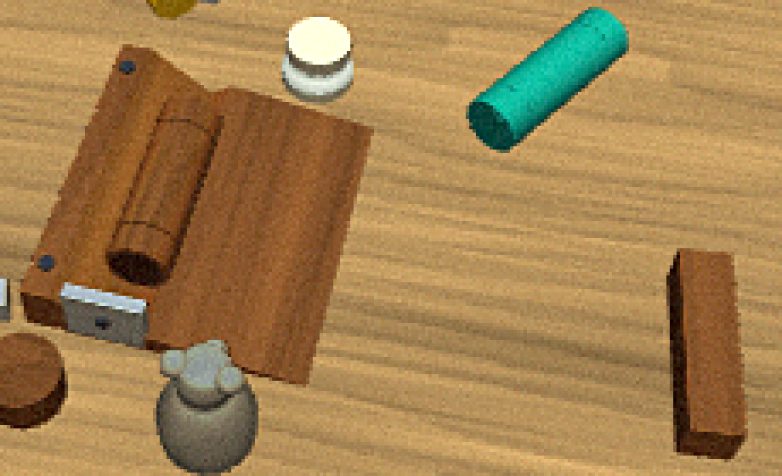

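The blank is seated in the groove: front face near (140,265), rear end near (190,95), and the stop is still clear. I'll fit its position along the groove.

```bash
python3 - <<'E'
from fit import *
B=np.array([.5872,-.0937,-.049])
def c(x): 
    w=W(B,[[x,0,0]])[0]; return cyl([w[0],w[1],B[2]],.036)
pts=[S(q) for q in[(140,285),(108,252),(166,275),(195,93)]]
for x in np.arange(-.04,.01,.005): print(round(x,3),np.round(hullres('scene',c(x),pts),1))
E
```

```text
-0.04 [-10.4  -6.3  -6.7   7.9]
-0.035 [-8.7 -4.8 -5.1  7.1]
-0.03 [-7.1 -3.3 -3.7  5.6]
-0.025 [-5.4 -1.9 -2.2  4.2]
-0.02 [-3.7 -0.6 -0.8  2.7]
-0.015 [-2.   0.4  0.4  1.3]
-0.01 [-0.4  0.6  1.  -0.2]
-0.005 [ 1.3  0.6  1.  -1.7]
-0.0 [ 3.   0.6  1.  -3.2]
0.005 [ 4.8  0.6  1.  -4.7]
```

Blank centre is at block x ≈ -10 mm, so it needs about 35 mm more. I'll descend in the groove behind it and push.

```bash
python3 -m inch '[[[0,-1,-50,0],[0,-1,-85,0],[0,-1,-95,0],[8,-2,-95,0],[16,-2,-95,0],[23,-2,-95,0],[28,-3,-95,0],[33,-3,-95,0],[38,-3,-95,0],[42,-3,-95,0]]]'; python3 -m inch '[[[4,0,0,0],[8,0,0,0],[12,-1,0,0],[15,-1,0,0],[18,-1,0,0],[18,-1,0,0]]]'
```

```text
time_s: 10.5
ee_pos: [0.4983, -0.0893, 0.0263]
tcp_rot: [0.724, 0.69, -0.001, -0.001]
contact_force: [-3.6, -0.5, 2.8]
opening: 0.0003
gripper_force: 1.7
time_s: 11.25
ee_pos: [0.5183, -0.0906, 0.0266]
tcp_rot: [0.724, 0.69, 0.0, 0.001]
contact_force: [0.5, 0.8, 0.0]
opening: 0.0005
gripper_force: 0.1
```

```bash
python3 -m inch '[[[2,0,0,0],[4,0,0,0]]]';python3 -m inch '[[[1,0,0,0],[2,0,0,0]]]'; python3 -m inch '[[[1,0,0,0],[2,0,0,0]]]'
```

```text
time_s: 11.5
ee_pos: [0.5209, -0.0905, 0.0266]
tcp_rot: [0.724, 0.69, -0.0, -0.0]
contact_force: [-3.3, 0.1, 0.9]
opening: 0.0004
gripper_force: 1.4
time_s: 11.75
ee_pos: [0.5233, -0.0905, 0.0265]
tcp_rot: [0.724, 0.69, -0.0, -0.0]
contact_force: [-2.8, -0.8, 3.3]
opening: 0.0005
gripper_force: 1.7
time_s: 12.0
ee_pos: [0.5255, -0.0905, 0.0265]
tcp_rot: [0.724, 0.69, -0.0, 0.0]
contact_force: [-2.5, -1.2, 2.3]
opening: 0.0005
gripper_force: 1.5
```

Still sliding at about 3 N. I'll continue until the force rises.

```bash
for i in 1; do python3 -m inch '[[[1,0,0,0],[2,0,0,0]]]'; done; python3 -m inch '[[[1,0,0,0],[2,0,0,0]]]' | grep -E 'ee_pos|contact'
```

```text
time_s: 12.25
ee_pos: [0.5263, -0.0904, 0.0264]
tcp_rot: [0.724, 0.69, -0.001, -0.001]
contact_force: [-6.2, -0.9, 4.7]
opening: 0.0003
gripper_force: 3.1
ee_pos: [0.5263, -0.0902, 0.0262]
contact_force: [-9.8, -1.3, 7.8]
```

The TCP stalls at x = 0.526 m while the force climbs, so the blank is on the stop. Back off, lift and check.

```bash
python3 -m inch '[[[-4,0,0,0],[-10,1,0,0],[-25,1,0,0],[-35,2,0,0],[-35,2,40,0],[-35,2,90,0],[-60,2,100,0],[-60,2,100,0]]]'; python3 -c "
from h import *
s=snap('scene','s5.png')
a=np.clip(cv2.resize(s[145:285,175:405],None,fx=3.4,fy=3.4,interpolation=3)*1.8,0,255).astype('uint8')
cv2.imwrite('pics/c5.png',a[:,:,::-1])"
```

```text
time_s: 13.5
ee_pos: [0.4685, -0.0883, 0.1274]
tcp_rot: [0.724, 0.69, 0.0, 0.001]
contact_force: [0.5, -0.2, -0.5]
opening: 0.0008
gripper_force: 0.0
```

View pics/c5.png

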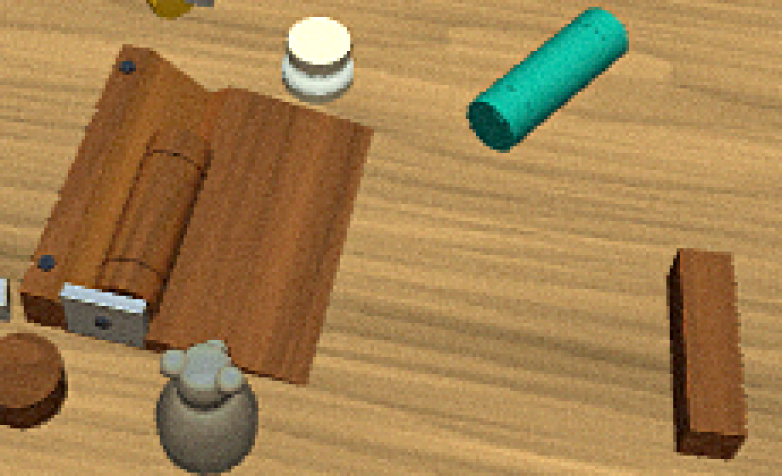

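The blank lies in the groove with its end against the stop plate at (105,295), and every bystander is where it started. Handing in.

```bash
python3 -c "
from station import manip
print(manip.sign_off())"
```

```text
the job is handed in; nothing more can be done
None
```

I rolled the blank up the ramp into the groove and pushed it against the stop; in the last picture it lies there with the bystanders in place, and I handed the job in at about 13.5 s (the hand-in gave no verdict).

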